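Assemble the sieve stack on the shaker

TASK

Build the test-sieve stack on the black pan of the sieve shaker: the blue fine sieve goes onto the pan first, then the yellow medium sieve, then the red coarse sieve, and the white lid on top, each fully seated and level in the one below. The green sieve does not belong to this set: leave it, and the pens and the small jar, where they are.

Things in the scene. Friction and masses are not known exactly. Their poses are not given: they have to be found in the camera images.
- shaker_base: white sieve shaker, a box 116 x 116 mm, fixed to the worktop; on it a round aluminium plate (80 mm diameter, top at 50 mm) and on that, fixed and centred, the open black pan: outer diameter 60, inside 55, rim 74 mm above the worktop. Origin: on the worktop under the pan's centre, z up. A sieve seated in the pan has its origin 68 mm above this origin
- sieve_fine: blue round plastic sieve, 60 mm outer diameter, 28 mm high: below a plug (51 mm wide, tapering to 43 at the foot, 6 high) that drops into the mouth (55 mm inside) of the ring beneath; above it the plain outside wall, 6 to 28 mm above the origin. Origin: centre of the plug's underside, z up. About 70 g. Seated in another sieve, its origin is 22 mm above that one's. Very close wire mesh (2.6 mm)
- sieve_medium: yellow round plastic sieve, 60 mm outer diameter, 28 mm high: below a plug (51 mm wide, tapering to 43 at the foot, 6 high) that drops into the mouth (55 mm inside) of the ring beneath; above it the plain outside wall, 6 to 28 mm above the origin. Origin: centre of the plug's underside, z up. About 70 g. Seated in another sieve, its origin is 22 mm above that one's. Medium wire mesh (5 mm)
- sieve_coarse: red round plastic sieve, 60 mm outer diameter, 28 mm high: below a plug (51 mm wide, tapering to 43 at the foot, 6 high) that drops into the mouth (55 mm inside) of the ring beneath; above it the plain outside wall, 6 to 28 mm above the origin. Origin: centre of the plug's underside, z up. About 70 g. Seated in another sieve, its origin is 22 mm above that one's. Open wire mesh (9 mm)
- sieve_spare: green round plastic sieve, 60 mm outer diameter, 28 mm high: below a plug (51 mm wide, tapering to 43 at the foot, 6 high) that drops into the mouth (55 mm inside) of the ring beneath; above it the plain outside wall, 6 to 28 mm above the origin. Origin: centre of the plug's underside, z up. About 70 g. Seated in another sieve, its origin is 22 mm above that one's. 6.5 mm mesh; not of this set
- lid: white plastic disc lid, 60 mm diameter, with the same 6 mm tapering plug below, disc from 6 to 11 mm above the origin, and a black round knob in the middle, 18 mm diameter, from 11 to 35 mm. Origin: centre of the plug's underside, z up. About 50 g. Seated in a sieve, its origin is 22 mm above that sieve's
- blue_marker: thick white marker pen with a blue cap and end, 135 mm long, 17 mm thick, lying on the worktop among the sieves; origin at its middle, underside
- red_marker: thick white marker pen with a red cap and end, 135 mm long, 17 mm thick, lying on the worktop among the sieves; origin at its middle, underside
- ballpoint: thin blue ballpoint pen, 145 mm long, 12 mm thick, lying on the worktop; origin at its middle, underside
- jar: small white jar with a red screw lid, 54 mm diameter, 98 mm high, to the left of the sieves; origin: centre of its underside, z up
There are look-alikes about, which are no part of the job. What is shaped like the sieve_coarse but purple is not meant.

How it is judged (in metres and radians):
At the end, for the whole second after the job is handed in: From the bottom up on the shaker's pan: blue, yellow, red sieve, white lid. Each is at its seated height within 3 mm, tilted less than 0.06 rad, within 6 mm sideways of the one below (blue within 8 mm of the pan's centre, yellow 11, red 14, lid 17) and at rest (horizontal distance between sieve_fine and shaker_base below 0.008 m and z of sieve_fine in the frame of shaker_base between 0.065 and 0.071 m and angle between each of sieve_fine, sieve_medium, sieve_coarse, lid's own z axis and vertical below 0.06 rad and linear speed of each of sieve_fine, sieve_medium, sieve_coarse, lid below 0.02 m/s and horizontal distance between sieve_medium and shaker_base below 0.011 m and z of sieve_medium in the frame of shaker_base between 0.087 and 0.093 m and horizontal distance between sieve_medium and sieve_fine below 0.006 m and horizontal distance between sieve_coarse and shaker_base below 0.014 m and z of sieve_coarse in the frame of shaker_base between 0.109 and 0.115 m and horizontal distance between sieve_coarse and sieve_medium below 0.006 m and horizontal distance between lid and shaker_base below 0.017 m and z of lid in the frame of shaker_base between 0.131 and 0.137 m and horizontal distance between lid and sieve_coarse below 0.006 m); the robot touches nothing.
It fails at once if the green sieve is pushed more than 30 mm from its place (distance of sieve_spare from where it was at the start of the episode above 0.03 m).
It fails at once if the blue marker is pushed more than 40 mm from its place (distance of blue_marker from where it was at the start of the episode above 0.04 m).
It fails at once if the ballpoint pen is pushed more than 40 mm from its place (distance of ballpoint from where it was at the start of the episode above 0.04 m).
It fails at once if the red marker is pushed more than 40 mm from its place (distance of red_marker from where it was at the start of the episode above 0.04 m).
It fails at once if the jar is pushed more than 30 mm or tipped over (distance of jar from where it was at the start of the episode above 0.03 m or angle between jar's own z axis and vertical above 0.5 rad).
It also fails if it takes over 104 s, if anything falls off the work surface, if the arm or the gripper's body presses on something with over 40 N, if the wrist force passes 120 N, or if a joint passes its speed limit or range.

ROBOT

A 7-joint arm with a two-finger parallel gripper is mounted at the origin on a cart in front of the work surface, level with it; the furniture and walls round the work are solid. World frame = base frame: x ahead of the robot, y to its left, z up, the work surface at z = 0. Lengths are in mm, angles in rad, forces in N, time in s.
With the tool pointing down it reaches from about 350 to 775 mm from the base axis. Payload 3.1 kg.
Tool frame: the origin (TCP) lies between the finger pads; the fingertips stand manip.nose_length ahead of it and the grasp point (between the pads) lies 8 mm behind it (manip.nose_length is the distance from the TCP to the fingertips, in mm); z points along the fingers, y is the line along which they close (so a half turn about z gives the same grasp; the last joint's range is limited). The gripper opens to 85 mm and grips with 20 to 120 N. Pads are 22 mm wide; open, the fingers measure 114 mm over their backs; the gripper's body (76 mm by 85 mm) begins 54 mm behind the grasp point. The pads swing forward as they close: fully open they stand 13 mm farther back than shut.
Start: joints at [-1.343, 0.311, 0.014, 1.512, -0.004, 1.319, -0.027], TCP at [146.568, 530.127, 242.304] pointing down, gripper open.
Joint ranges: [-2.7, 2.7], [-0.3, 1.91], [-1.27, 1.3], [0.12, 2.57], [-1.44, 4.58], [0.2, 2.03], [-3.05, 3.05]. Speed limits (rad/s): [2.79, 2.79, 3.14, 3.14, 3.14, 3.14, 3.14].

INTERFACE

Orientations are given as a unit quaternion [x, y, z, w].
In Python, from station import manip gives the robot as it stands. The module is installed in compiled form; this text tells all that it offers.
- The arm moves only by the tool send_rows, never from a script. Its argument "series" is text: rows parted by semicolons, each of 7 numbers parted by spaces: the turn, a rotation vector about the tool's x, y, z in degrees, then the shift along the tool's x, y, z in mm, then the opening, from -1 (shut) to 1 (fully open). A call has 1 to 20 rows; each row is the pose to reach, as a shift and turn from the pose commanded when the call began, along the tool's axes at that moment; what a row does not reach only later rows make up. A row lasts 1/10 s, in which the tool goes at most 50 mm and 8.59 degrees, less where a joint would pass 70% of its speed; a pose out of reach is approached as far as the arm can. A call with a gripper value outside its range is refused whole. The fingers move at their own pace and stop on an object; "grip_force" is the grip in N (left out, the last holds). Time passes only in rows, so rows that repeat a pose let the fingers close. It gives the time, the measured TCP pose, the force, the opening and the grip force at its end, in the units of the state.
- manip.state(): the state, without advancing time (a new reading comes with each control period).
- manip.read_camera(name): name is "scene" or "top" or "wrist"; returns a dict with "frame" (400x640x3 uint8, red, green, blue), "vfov" (degrees; the focal length in pixels is half the picture's height over the tangent of half this angle, whatever the lens; pixels are square), "cx", "cy" (the principal point, pixels), "R" (3x3) and "t" (3): a world point X has camera coordinates R X + t; the wrist camera has in their place "tool_from_camera" (4x4, takes a point from camera to tool coordinates, whose origin is the TCP and whose axes are the flange's). Camera axes: x right, y down, z forward; pixel columns grow to the right and rows downward; lengths in mm; the calibration is good to about 2 mm. The wrist camera is an equidistant fisheye: a pixel r from the principal point sees the ray r / f radians off the axis. A picture is of the moment at which its call begins: read the wrist's pose just before it. There is no depth.
- manip.sign_off(): hands the job in; it is judged then, once.
The state is a dict: "time_s": time; "joint_pos": joint angles; "joint_vel": joint speeds; "effort": joint torques, N m; "tool_pos": TCP position; "ee_rot": TCP orientation; "contact_force": force on the tool from outside, world axes, zero at the start; "wrist_torque": the same for the moment, N m; "opening": opening from 0.0 (shut) to 1.0 (fully open); "finger_force": force on a finger pad.
Only numpy, scipy, OpenCV 4.12 (cv2) and the standard library are available. Lean on these libraries where they do the work, as an engineer would, in place of code of your own. Each camera call takes 0.05 s, during which the arm holds its last target. There are 200 camera calls.

## Working session

There is one attempt and no reset: what is moved stays moved. The work goes in short steps, Python scripts to look and compute and a tool call to move; the robot and the scene stay as the last step left them, time stands still between calls to the robot, and variables do not carry over. Pictures are saved under pics/ and viewed, at most 14 in all, crops included, and the job is handed in when it is done.

Besides the shell and the picture viewer there is one more tool, called after ">>>" as name(argument=value, ...) on one line, values as JSON. send_rows: Moves the arm, as the interface text tells. Its arguments: {"type":"object","properties":{"series":{"type":"string"},"grip_force":{"type":"number"}},"required":["series"]}

```bash
mkdir -p pics; cat > h.py <<'E'
import numpy as np, cv2, json
from station import manip
from scipy.spatial.transform import Rotation as Ro
def grab(n):
    s=manip.state(); c=manip.read_camera(n); c['s']=s; return c
def save(c,fn): cv2.imwrite('pics/'+fn,cv2.cvtColor(np.asarray(c['frame']),cv2.COLOR_RGB2BGR))
def f(c): return 200/np.tan(np.radians(c['vfov'])/2)
def ray(c,u,v):
    F=f(c); x,y=(u-c['cx'])/F,(v-c['cy'])/F
    if 'R' in c:
        R=np.array(c['R']);t=np.array(c['t']); d=R.T@np.array([x,y,1.]); return -R.T@t,d/np.linalg.norm(d)
    r=np.hypot(x,y); k=np.sin(r)/r if r>1e-9 else 1
    d=np.array([x*k,y*k,np.cos(r)]); T=np.array(c['tool_from_camera'])
    Q=Ro.from_quat(c['s']['ee_rot']).as_matrix(); p=np.array(c['s']['tool_pos'])
    return p+Q@T[:3,3],Q@T[:3,:3]@d
def onz(c,u,v,z):
    o,d=ray(c,u,v); return o+d*(z-o[2])/d[2]
def proj(c,X):
    X=np.asarray(X,float);F=f(c)
    if 'R' in c:
        p=np.array(c['R'])@X+np.array(c['t']); return c['cx']+F*p[0]/p[2],c['cy']+F*p[1]/p[2]
    Q=Ro.from_quat(c['s']['ee_rot']).as_matrix();T=np.array(c['tool_from_camera'])
    p=T[:3,:3].T@(Q.T@(X-np.array(c['s']['tool_pos']))-T[:3,3])
    r=np.arctan2(np.hypot(p[0],p[1]),p[2]);k=r/np.hypot(p[0],p[1]);return c['cx']+F*p[0]*k,c['cy']+F*p[1]*k
def meet(a,b):
    (o1,d1),(o2,d2)=a,b; A=np.array([d1,-d2]).T
    s=np.linalg.lstsq(A,o2-o1,rcond=None)[0]; p,q=o1+s[0]*d1,o2+s[1]*d2
    return (p+q)/2,np.linalg.norm(p-q)
E
python3 - <<'E'
from h import *
for n in('scene','top','wrist'):
    c=grab(n);save(c,n+'0.png');print(n,c['vfov'],c['cx'],c['cy'],(-np.array(c['R']).T@c['t']).round() if 'R' in c else np.round(c['tool_from_camera'],3))
s=manip.state();print(s,manip.nose_length)
print(Ro.from_quat(s['ee_rot']).as_matrix().round(3))
E
```

```text
scene 42.7746821654967 319.90548464323075 197.3535240889507 [-132. 1088. 1043.]
top 44.431349411838994 322.6955952185025 196.63994155894397 [ 496.   28. 1252.]
wrist 65.70646984690485 318.8677722658376 203.04860537935016 [[-0.00000e+00 -9.51000e-01 -3.10000e-01  8.02440e+01]
 [ 1.00000e+00 -1.00000e-03  1.00000e-03 -3.63000e-01]
 [-2.00000e-03 -3.10000e-01  9.51000e-01 -1.32427e+02]
 [ 0.00000e+00  0.00000e+00  0.00000e+00  1.00000e+00]]
{'time_s': 0.15, 'joint_pos': array([-1.34272188,  0.31157634,  0.01397536,  1.51269996, -0.00439615,
        1.3191772 , -0.0272009 ]), 'joint_vel': array([-0.00063098,  0.00193167,  0.00118652, -0.00674512, -0.00040565,
       -0.00149455,  0.00114147]), 'effort': array([ 4.18829759e-04, -3.80272651e+01,  1.46175949e-01, -2.30849844e+01,
        1.22151448e-02,  9.63998667e-03, -2.74489807e-06]), 'tool_pos': array([146.41626464, 529.60176175, 241.44713515]), 'ee_rot': array([ 1.34431824e-01,  9.90922422e-01, -9.11220978e-04, -8.41593363e-05]), 'contact_force': array([-0.14196208, -0.00496306, -0.18914107]), 'wrist_torque': array([-0.06026902, -0.02185552,  0.05008103]), 'finger_force': 0.0, 'opening': 1.0003977097815049} 11.0
[[-0.964  0.266 -0.   ]
 [ 0.266  0.964 -0.002]
 [-0.    -0.002 -1.   ]]
```

View pics/scene0.png

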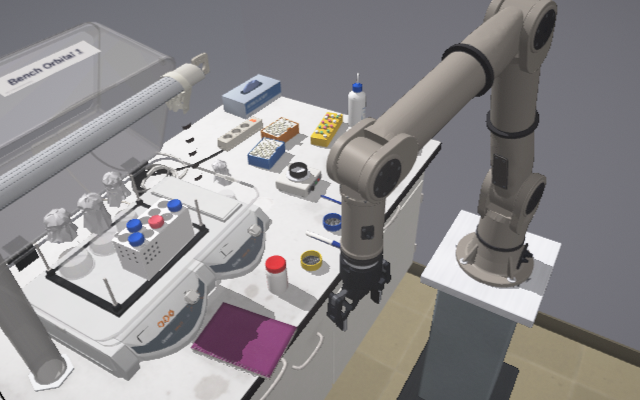

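View pics/top0.png

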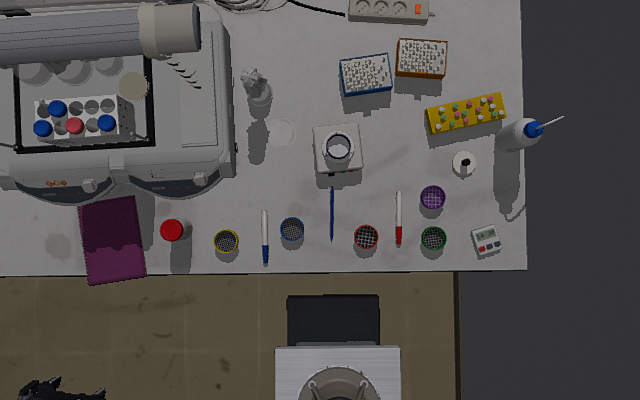

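The top view shows: yellow sieve (226,241), blue (292,229), red (366,237), purple look-alike (432,197), green (433,238), white lid with black knob (464,163), shaker and pan (337,148), jar (172,230), blue marker (265,237), ballpoint (332,213), and red marker (398,218). In the scene view the arm hides the right-hand items.

The red candidates are (366,237) and (432,197). I'll confirm with an enlarged crop and take first positions.

```bash
cat >> h.py <<'E'
def blob(c,uv,rad,hue,smin=80,vmin=40):
    """contour-fit of coloured blob near uv: returns ellipse centre, axes"""
    h=cv2.cvtColor(np.asarray(c['frame']),cv2.COLOR_RGB2HSV).astype(int)
    d=np.abs((h[...,0]-hue+90)%180-90)
    m=((d<10)&(h[...,1]>smin)&(h[...,2]>vmin)).astype(np.uint8)
    k=np.zeros_like(m);cv2.circle(k,(int(uv[0]),int(uv[1])),int(rad),1,-1);m*=k
    p=np.argwhere(m)[:,::-1].astype(np.float32)
    if len(p)<20: return None
    hull=cv2.convexHull(p); return cv2.fitEllipse(hull),len(p)
E
python3 - <<'E'
from h import *
c=grab('top');s=grab('scene');im=np.asarray(c['frame'])
h=cv2.cvtColor(im,cv2.COLOR_RGB2HSV)
for n,uv,hue in [('yellow',(226,241),25),('blue',(292,229),110),('red',(366,237),0),('green',(433,238),70),('purple',(432,197),138)]:
    e=blob(c,uv,16,hue); print(n,e and (np.round(e[0][0],1),np.round(e[0][1],1),e[1],onz(c,*e[0][0],22).round()))
for n,uv,z in [('pan',(338,147),74),('lid',(464,163),8),('bm0',(265,210),8),('bm1',(265,264),8),('bp0',(332,187),6),('bp1',(332,240),6),('rm0',(398,192),8),('rm1',(398,246),8),('jar',(172,230),98),('edge',(300,271),0),('box',(362,173),40)]: print(n,onz(c,*uv,z).round())
for n,uv,hue in [('yellow',(312,260),25),('blue',(332,221),110)]:
    a=blob(s,uv,20,hue);
    b=blob(c,{'yellow':(226,241),'blue':(292,229)}[n],16,hue)
    print(n,meet(ray(s,*a[0][0]),ray(c,*b[0][0])))
a=cv2.resize(im[120:280,200:500],(750,400),interpolation=cv2.INTER_CUBIC);cv2.imwrite('pics/crop.png',a[...,::-1])
E
```

```text
yellow (array([225.4, 240.7]), array([24.1, 25.2]), 164, array([426., 275.,  22.]))
blue (array([291.6, 228.5]), array([23.7, 24.3]), 126, array([455., 109.,  22.]))
red (array([365.8, 236.5]), array([23.9, 24.1]), 125, array([433., -77.,  22.]))
green (array([433.9, 237.8]), array([23.6, 24.8]), 106, array([ 428., -248.,   22.]))
purple (array([432.9, 196.8]), array([23.9, 24.1]), 331, array([ 530., -247.,   22.]))
pan [652.  -9.  74.]
lid [ 616. -331.    8.]
bm0 [502. 177.   8.]
bm1 [366. 178.   8.]
bp0 [559.   6.   6.]
bp1 [424.   7.   6.]
rm0 [ 544. -162.    8.]
rm1 [ 407. -160.    8.]
jar [457. 385.  98.]
edge [346.  90.   0.]
box [591. -68.  40.]
yellow (array([425.52680798, 276.18121488,  14.82696431]), np.float64(0.6119407697737709))
blue (array([451.66449109, 105.73776808,  33.68263405]), np.float64(8.262001341088933))
```

View pics/crop.png

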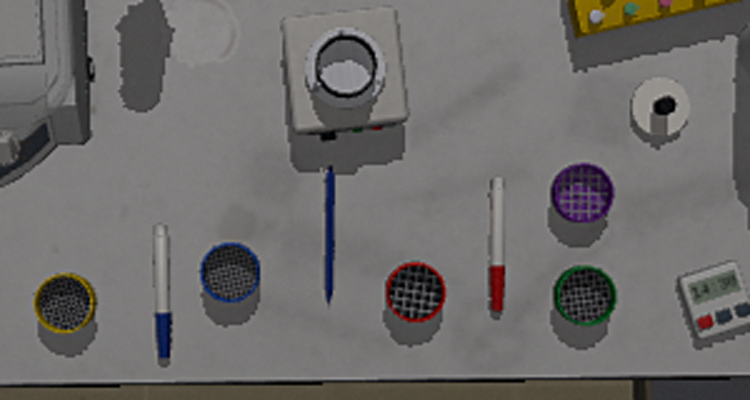

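The crop confirms the red open-mesh sieve at top-image (366,237) as the coarse one. The one at (432,197) is clearly purple. Blue at (292,229) has the closest mesh and yellow at (226,241) a medium-fine one. Next I bring the wrist camera over blue.

```bash
cat >> h.py <<'E'
def to(X,yaw=0.):
    """shift in tool axes and turn about tool z, to have tool y along world angle yaw (deg)"""
    s=manip.state();Q=Ro.from_quat(s['ee_rot']).as_matrix();p=np.array(s['tool_pos'])
    G=np.array([[-np.sin(np.radians(yaw))*-1*-1,np.cos(np.radians(yaw)),0],[np.cos(np.radians(yaw)),np.sin(np.radians(yaw)),0],[0,0,-1]]).T
    y=np.array([np.cos(np.radians(yaw)),np.sin(np.radians(yaw)),0]);z=np.array([0,0,-1.]);G=np.array([np.cross(y,z),y,z]).T
    print('pos',p.round(1),'turn',np.degrees(Ro.from_matrix(Q.T@G).as_rotvec()).round(2),'shift',(Q.T@(np.asarray(X)-p)).round(1),'t',round(s['time_s'],2),'open',round(s['opening'],3),'F',np.round(s['contact_force'],1))
E
python3 -c "
from h import *
to((455,29,200))"
```

```text
pos [146.5 529.8 241.8] turn [-5.000e-02  4.000e-02  7.455e+01] shift [-430.8 -400.5   42.2] t 0.25 open 1.002 F [-1.1  0.2 -0.1]
```

>>> send_rows(series="0 0 74.5 -431 -400 42 1;0 0 74.5 -431 -400 42 1;0 0 74.5 -431 -400 42 1;0 0 74.5 -431 -400 42 1;0 0 74.5 -431 -400 42 1;0 0 74.5 -431 -400 42 1;0 0 74.5 -431 -400 42 1;0 0 74.5 -431 -400 42 1;0 0 74.5 -431 -400 42 1;0 0 74.5 -431 -400 42 1;0 0 74.5 -431 -400 42 1;0 0 74.5 -431 -400 42 1;0 0 74.5 -431 -400 42 1;0 0 74.5 -431 -400 42 1;0 0 74.5 -431 -400 42 1;0 0 74.5 -431 -400 42 1;0 0 74.5 -431 -400 42 1")

```text
time_s: 1.95
tool_pos: [455.0, 31.2, 200.3]
ee_rot: [0.706, 0.708, 0.0, -0.0]
contact_force: [-0.3, -0.4, -0.1]
opening: 1.002
finger_force: 0.0
```

```bash
python3 -c "
from h import *
c=grab('wrist');save(c,'w1.png');u=proj(c,(455,109,28));print(u)
e=blob(c,u,60,110);print(e,onz(c,*e[0][0],28));to((455,109,120))"
```

```text
(np.float64(319.9538811756343), np.float64(107.58606507790421))
(((318.543212890625, 105.50084686279297), (60.21306228637695, 61.495506286621094), 91.73064422607422), 783) [453.62683621 111.04728887  28.        ]
pos [455.1  30.9 200.4] turn [ 0.   -0.03  0.18] shift [78.1  0.1 80.4] t 2.0 open 1.001 F [0.3 0.1 0.6]
```

View pics/w1.png

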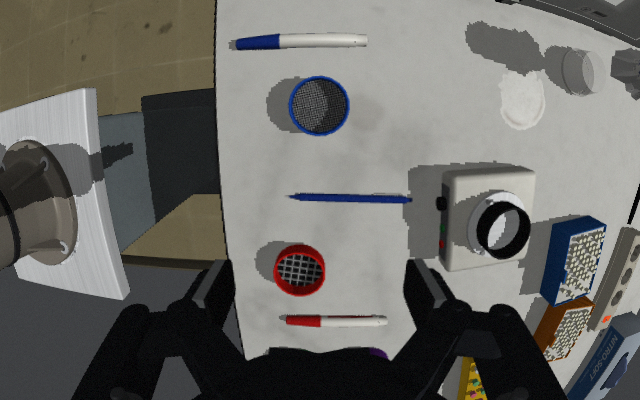

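The wrist picture shows the blue sieve at (318,105), the ballpoint at (350,197), red at (300,270) and the pan at (505,230). The fingers straddle along world x. I go above blue for a second view.

>>> send_rows(series="0 0 0 40 -1 40 1;0 0 0 80 -1 70 1;0 0 0 80 -1 70 1;0 0 0 80 -1 70 1;0 0 0 80 -1 70 1")

```text
time_s: 2.5
tool_pos: [454.9, 108.9, 130.9]
ee_rot: [0.707, 0.707, 0.0, 0.001]
contact_force: [-0.6, -0.4, -0.7]
opening: 1.001
finger_force: 0.0
```

```bash
cat >> h.py <<'E'
def rim(c,xy,z,hue,view=None,smin=80,near=45):
    u=proj(c,(*xy,z));v=proj(c,(xy[0]+near,xy[1],z));return blob(c,u,np.hypot(u[0]-v[0],u[1]-v[1]),hue,smin)
E
python3 -c "
from h import *
c=grab('wrist');save(c,'w2.png')
e=rim(c,(453.6,111),28,110);print(e,onz(c,*e[0][0],28),onz(c,*e[0][0],17))
h=cv2.cvtColor(np.asarray(c['frame']),cv2.COLOR_RGB2HSV)
to((453.6,111,20))"
```

```text
(((317.9949951171875, 201.08261108398438), (74.09896850585938, 75.03397369384766), 174.69073486328125), 1641) [453.66457043 113.55728383  28.        ] [453.63199375 110.04512404  17.        ]
pos [455.3 108.5 131.3] turn [ 0.12  0.01 -0.05] shift [  2.5  -1.9 111.3] t 2.55 open 1.001 F [ 0.1  0.4 -0.6]
```

View pics/w2.png

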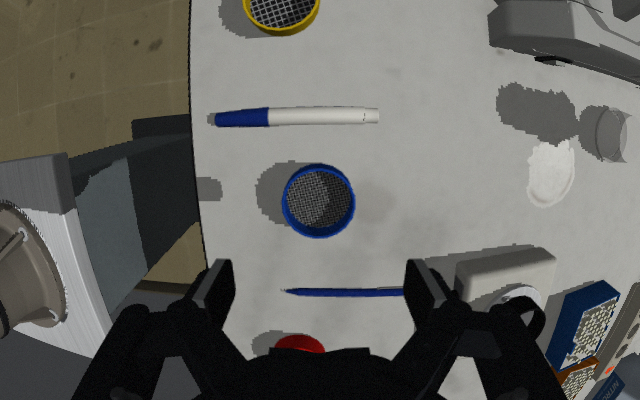

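The view shows blue at (318,201), the marker at (300,117) well clear, and finger tips at about (232,262) and (408,262). I check the tip position and the rim height.

```bash
python3 -c "
from h import *
c=grab('wrist');T=np.array(c['tool_from_camera']);Q=Ro.from_quat(c['s']['ee_rot']).as_matrix();p=np.array(c['s']['tool_pos'])
for u,yy in (((232,262),-42.5),((408,262),42.5)):
    o,d=ray(c,*u);o=Q.T@(o-p);d=Q.T@d;print((o+d*(yy-o[1])/d[1]).round(1))
h=cv2.cvtColor(np.asarray(c['frame']),cv2.COLOR_RGB2HSV).astype(int)
# rim far edge row along the column through the centre
col=h[150:250,318];print([i+150 for i in range(100) if abs(col[i][0]-110)<12 and col[i][1]>80])
for r in (163.5,): 
  for z in (20,28,36): print(z,onz(c,318,r,z).round(1))
to((454,111,15))"
```

```text
[  8.1 -42.5  -4.6]
[ 8.1 42.5 -4.6]
[163, 164, 165, 166, 167, 168, 169, 170, 227, 228, 229, 230, 231, 232, 233, 234, 235, 236, 237]
20 [454.2 142.1  20. ]
28 [454.2 143.6  28. ]
36 [454.2 145.1  36. ]
pos [455.4 108.4 131.5] turn [ 0.14 -0.01 -0.09] shift [  2.6  -1.7 116.5] t 2.6 open 0.997 F [0.7 0.1 0. ]
```

>>> send_rows(series="0 0 0 3.5 -1.5 40 1;0 0 0 3.5 -1.5 80 1;0 0 0 3.5 -1.5 105 1;0 0 0 3.5 -1.5 122 1;0 0 0 3.5 -1.5 122 1;0 0 0 3.5 -1.5 122 1;0 0 0 3.5 -1.5 122 -1;0 0 0 3.5 -1.5 122 -1;0 0 0 3.5 -1.5 122 -1;0 0 0 3.5 -1.5 122 -1;0 0 0 3.5 -1.5 122 -1;0 0 0 3.5 -1.5 122 -1;0 0 0 3.5 -1.5 122 -1;0 0 0 3.5 -1.5 122 -1", grip_force=35)

```text
time_s: 4.0
tool_pos: [454.3, 113.5, 10.0]
ee_rot: [0.707, 0.707, 0.002, 0.001]
contact_force: [-1.0, 0.1, 6.0]
opening: 0.683
finger_force: 36.9
```

```bash
python3 -c "
from h import *
c=grab('wrist');save(c,'w3.png');print(c['s']['finger_force']);to((652,-90,200))"
```

```text
36.85438098851591
pos [454.3 113.4  10. ] turn [ 0.17 -0.07  0.03] shift [-203.3  198.2 -189.7] t 4.05 open 0.685 F [-1.5 -0.6  5.7]
```

View pics/w3.png

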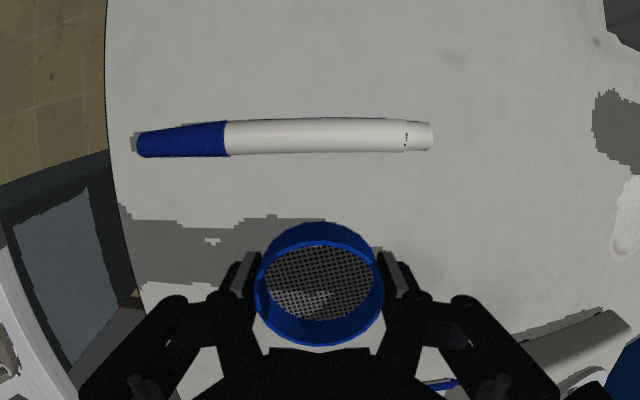

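Blue is gripped squarely at (320,285). I lift it and carry it to where the camera stands over the pan.

>>> send_rows(series="0 0 0 0 0 -40 -1;0 0 0 0 0 -90 -1;0 0 0 -30 30 -130 -1;0 0 0 -70 70 -150 -1;0 0 0 -110 110 -160 -1;0 0 0 -150 150 -160 -1;0 0 0 -185 180 -160 -1;0 0 0 -203 198 -160 -1;0 0 0 -203 198 -160 -1;0 0 0 -203 198 -160 -1;0 0 0 -203 198 -160 -1")

```text
time_s: 5.15
tool_pos: [650.5, -87.9, 168.4]
ee_rot: [0.706, 0.708, 0.0, -0.001]
contact_force: [0.1, 0.4, -0.5]
opening: 0.689
finger_force: 38.7
```

```bash
python3 -c "
from h import *
c=grab('wrist');save(c,'w4.png');print(c['s']['finger_force']);to((652,-9,170))
print(proj(c,(652,-9,74)))
g=cv2.cvtColor(np.asarray(c['frame']),cv2.COLOR_RGB2GRAY)
u=proj(c,(652,-9,74));m=(g<60).astype(np.uint8);n,l,st,ce=cv2.connectedComponentsWithStats(m)
for i in range(1,n):
  if st[i][4]>100: print(st[i],ce[i])
"
```

```text
38.69117004331201
pos [650.6 -87.2 168.6] turn [-0.01 -0.12  0.18] shift [78.2  1.7 -1.3] t 5.2 open 0.687 F [-0.   0.5 -0.6]
(np.float64(322.11846910973645), np.float64(106.8380873074055))
[610   0  29  13 195] [622.79487179   3.77435897]
[591   2  49 149 915] [608.35191257  77.5136612 ]
[ 284   64   83   80 1410] [325.78439716 103.19503546]
[   0   69   74  130 3042] [ 31.53221565 154.95332018]
[245  77  10  19 149] [249.19463087  86.40268456]
[111  88 116  17 839] [170.67699642  95.48390942]
[ 456  126   84  128 2507] [471.00398883 178.76266454]
[   78   131   527   269 49811] [333.45760976 330.74041878]
[  95  153   51   56 2005] [120.12668329 180.35610973]
[ 17 227  70  14 483] [ 53.48447205 233.12008282]
[122 241  33  13 302] [137.09933775 246.25496689]
[577 339  37  50 626] [597.19808307 366.18690096]
```

View pics/w4.png

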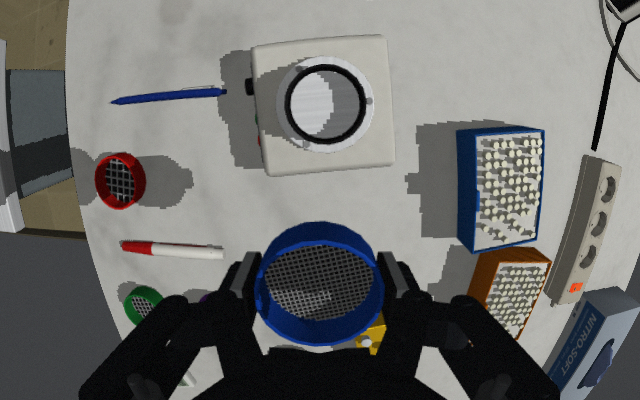

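The picture shows the pan at about (325,104), with the black ring spanning columns 284–366 and rows 64–143. Blue is held at (320,285). I compute the pan's centre and the in-hand offset.

```bash
cat > pan.py <<'E'
from h import *
def dark(c,xy,z,rr,lo=70):
    u=proj(c,(*xy,z));g=cv2.cvtColor(np.asarray(c['frame']),cv2.COLOR_RGB2GRAY)
    k=np.zeros_like(g);cv2.circle(k,(int(u[0]),int(u[1])),rr,1,-1)
    n,l,st,ce=cv2.connectedComponentsWithStats((g<lo).astype(np.uint8)*k)
    i=1+np.argmax(st[1:,4]);p=np.argwhere(l==i)[:,::-1].astype(np.float32);return cv2.fitEllipse(cv2.convexHull(p))
if __name__=='__main__':
    c=grab('wrist');e=dark(c,(652,-9),74,58);print(e)
    t=grab('top');et=dark(t,(652,-9),74,22,60);print(et)
    for z in (66,74): print(z,onz(c,*e[0],z),onz(t,*et[0],z))
    print(meet(ray(c,*e[0]),ray(t,*et[0])))
    Q=Ro.from_quat(c['s']['ee_rot']).as_matrix();p=np.array(c['s']['tool_pos'])
    for X in ((30,0,-18),(-30,0,-18),(30,0,4),(0,30,-18),(0,-30,-18)): print(X,np.round(proj(c,p+Q@np.array(X)),1))
    h=cv2.cvtColor(np.asarray(c['frame']),cv2.COLOR_RGB2HSV).astype(int)[210:360,320]
    print([(i+210,int(x[2])) for i,x in enumerate(h) if abs(x[0]-112)<12 and x[1]>80])
E
python3 pan.py
```

```text
((324.4909973144531, 104.34207153320312), (80.43719482421875, 82.72498321533203), 121.48818969726562)
((337.9065856933594, 146.2185516357422), (24.148611068725586, 25.239656448364258), 12.200113296508789)
66 [653.82557164  -6.38498051  66.        ] [654.73161498  -8.76359768  66.        ]
74 [653.69428726  -6.43399233  74.        ] [653.6579159   -8.51660588  74.        ]
(array([653.31627042,  -7.41627333,  78.78631385]), np.float64(1.9976943362443733))
(30, 0, -18) [320.2 232.5]
(-30, 0, -18) [320.  342.3]
(30, 0, 4) [320.1 213.8]
(0, 30, -18) [386.6 292.6]
(0, -30, -18) [253.5 292.6]
[(222, 54), (223, 55), (224, 53), (225, 55), (226, 55), (227, 56), (228, 53), (229, 54), (230, 55), (231, 57), (232, 53), (233, 53), (234, 58), (235, 54), (236, 55), (237, 56), (238, 55), (239, 64), (240, 111), (241, 136), (242, 139), (243, 135), (244, 129), (320, 59), (321, 52), (322, 50), (323, 50), (324, 55), (325, 52), (326, 56), (327, 51), (328, 54), (329, 55), (330, 56), (331, 53), (332, 56), (333, 55), (334, 53), (335, 55), (336, 53), (337, 56), (338, 53), (339, 56), (340, 57), (341, 53), (342, 59), (343, 106), (344, 135), (345, 135)]
```

>>> send_rows(series="0 0 0.2 40 2 0 -1;0 0 0.2 80 3 20 -1;0 0 0.2 83.4 3 50 -1;0 0 0.2 83.4 3 70 -1;0 0 0.2 83.4 3 70 -1;0 0 0.2 83.4 3 70 -1;0 0 0.2 83.4 3 70 -1")

```text
time_s: 6.0
tool_pos: [655.1, -6.6, 100.5]
ee_rot: [0.708, 0.706, 0.001, 0.001]
contact_force: [0.4, 0.0, -0.9]
opening: 0.685
finger_force: 38.7
```

```bash
python3 -c "
from h import *
to((653.7,-3.8,79))"
```

```text
pos [655.1  -6.6 100.5] turn [ 0.21  0.01 -0.17] shift [ 2.8 -1.5 21.5] t 6.0 open 0.685 F [ 0.4  0.  -0.9]
```

>>> send_rows(series="0 0 0 2.8 -1.5 0 -1;0 0 0 2.8 -1.5 6 -1;0 0 0 2.8 -1.5 12 -1;0 0 0 2.8 -1.5 17 -1;0 0 0 2.8 -1.5 20 -1;0 0 0 2.8 -1.5 21 -1;0 0 0 2.8 -1.5 21 -1;0 0 0 2.8 -1.5 21 -1")

```text
time_s: 6.8
tool_pos: [652.4, -3.4, 80.2]
ee_rot: [0.708, 0.706, 0.001, -0.0]
contact_force: [-5.7, 0.6, 12.7]
opening: 0.685
finger_force: 49.2
```

```bash
python3 -c "
from h import *
to((653.7,-3.8,79))
c=grab('scene');save(c,'s1.png');im=np.asarray(c['frame'])[120:220,240:380];cv2.imwrite('pics/s1.png',cv2.resize(im,(700,500),interpolation=cv2.INTER_CUBIC)[...,::-1])"
```

```text
pos [652.4  -3.4  80.2] turn [ 0.03 -0.07 -0.15] shift [-0.4  1.3  1.2] t 6.8 open 0.685 F [-5.7  0.6 12.7]
```

View pics/s1.png

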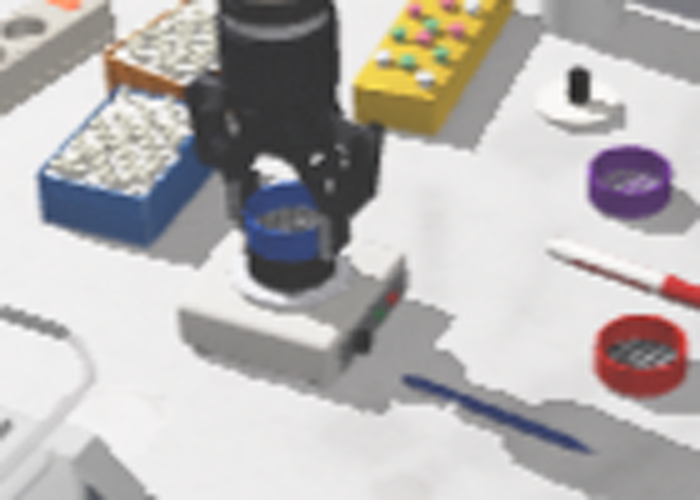

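The scene crop shows blue upright at the pan's mouth, held about 1–2 mm from seated. I release and rise, backing off so the camera sees it.

>>> send_rows(series="0 0 0 0 -0.5 0 1;0 0 0 0 -0.5 0 1;0 0 0 0 -0.5 0 1;0 0 0 0 -0.5 0 1;0 0 0 0 0 -15 1;0 0 0 0 0 -50 1;0 0 0 -40 0 -90 1;0 0 0 -80 0 -120 1;0 0 0 -80 0 -120 1;0 0 0 -80 0 -120 1;0 0 0 -80 0 -120 1")

```text
time_s: 7.95
tool_pos: [652.1, -81.9, 196.9]
ee_rot: [0.708, 0.706, 0.0, -0.001]
contact_force: [-0.4, -0.3, -1.4]
opening: 0.999
finger_force: 0.0
```

```bash
cat > seat.py <<'E'
from h import *
import sys
hue=int(sys.argv[1]);z=float(sys.argv[2]);fn=sys.argv[3]
c=grab('wrist');t=grab('top')
e=rim(c,(653,-7),z,hue);et=rim(t,(653,-8),z,hue,near=40)
print('wrist',np.round(e[0][0],1),np.round(e[0][1],1),onz(c,*e[0][0],z).round(1),'top',np.round(et[0][0],1),onz(t,*et[0][0],z).round(1))
# rim diameter gives height: near-nadir width in px against 60 mm
for zz in (z-4,z,z+4):
    a=onz(c,e[0][0][0]-e[0][1][0]/2,e[0][0][1],zz);b=onz(c,e[0][0][0]+e[0][1][0]/2,e[0][0][1],zz);print(zz,'diam',np.linalg.norm(a-b).round(1))
u=np.round(e[0][0]).astype(int);im=np.asarray(c['frame'])[max(0,u[1]-80):u[1]+80,u[0]-110:u[0]+110]
cv2.imwrite('pics/'+fn,cv2.resize(im,(660,480),interpolation=cv2.INTER_CUBIC)[...,::-1])
E
python3 seat.py 110 96 b.png; python3 -c "
from h import *
to((425,196,200))"
```

```text
wrist [320.5 111.4] [78.8 79.9] [652.8  -6.4  96. ] top [338.1 145.2] [653.2  -8.3  96. ]
92.0 diam 59.9
96.0 diam 58.9
100.0 diam 57.9
pos [651.9 -80.6 195.8] turn [-0.14 -0.12  0.02] shift [ 276.7 -226.8   -3.1] t 8.05 open 0.998 F [-0.2  0.  -0.5]
```

View pics/b.png

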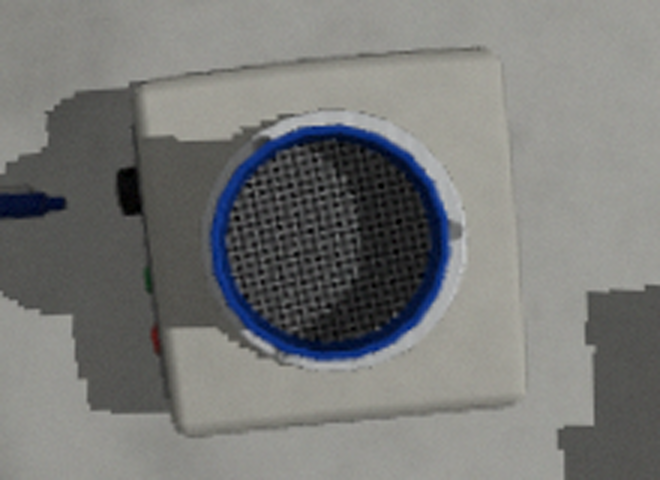

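Blue is level and centred in the pan: wrist (652.8,−6.4) against pan (653.7,−6.4). Now yellow.

>>> send_rows(series="0 0 0 277 -227 0 1;0 0 0 277 -227 0 1;0 0 0 277 -227 0 1;0 0 0 277 -227 0 1;0 0 0 277 -227 0 1;0 0 0 277 -227 0 1;0 0 0 277 -227 0 1;0 0 0 277 -227 0 1;0 0 0 277 -227 0 1;0 0 0 277 -227 0 1;0 0 0 277 -227 0 1;0 0 0 277 -227 0 1")

```text
time_s: 9.25
tool_pos: [427.0, 192.6, 197.2]
ee_rot: [0.709, 0.705, -0.0, 0.0]
contact_force: [0.2, -0.1, -0.8]
opening: 0.997
finger_force: 0.0
```

```bash
cat > obs.py <<'E'
from h import *
import sys
x,y,hue=map(float,sys.argv[1:4]);c=grab('wrist');e=rim(c,(x,y),28,int(hue))
C=onz(c,*e[0][0],28);print(np.round(e[0][0],1),np.round(e[0][1],1),C.round(1))
t=grab('top');et=rim(t,(x,y),22,int(hue),near=40);print('top',onz(t,*et[0][0],24).round(1),'two-view',meet(ray(c,*e[0][0]),ray(t,*et[0][0])))
to((C[0],C[1]+0,9))
E
python3 obs.py 426 275 25
```

```text
[316.8 100.3] [61.2 62.6] [424.8 277.3  28. ]Traceback (most recent call last):
  File "obs.py", line 5, in <module>
    t=grab('top');et=rim(t,(x,y),22,int(hue),near=40);print('top',onz(t,*et[0][0],24).round(1),'two-view',meet(ray(c,*e[0][0]),ray(t,*et[0][0])))
                                                                         ~~^^^
TypeError: 'NoneType' object is not subscriptable
```

>>> send_rows(series="0 0 0 40 -2 30 1;0 0 0 82 -2 60 1;0 0 0 82 -2 100 1;0 0 0 82 -2 140 1;0 0 0 82 -2 170 1;0 0 0 82 -2 186 1;0 0 0 82 -2 186 1;0 0 0 82 -2 186 1;0 0 0 82 -2 186 -1;0 0 0 82 -2 186 -1;0 0 0 82 -2 186 -1;0 0 0 82 -2 186 -1;0 0 0 82 -2 186 -1;0 0 0 82 -2 186 -1;0 0 0 82 -2 186 -1")

```text
time_s: 10.85
tool_pos: [425.5, 276.9, 13.1]
ee_rot: [0.708, 0.706, 0.002, 0.0]
contact_force: [-0.5, -0.7, 5.7]
opening: 0.7
finger_force: 37.2
```

```bash
cat > hand.py <<'E'
from h import *
import sys
hue=int(sys.argv[1]);c=grab('wrist');Q=Ro.from_quat(c['s']['ee_rot']).as_matrix();p=np.array(c['s']['tool_pos'])
h=cv2.cvtColor(np.asarray(c['frame']),cv2.COLOR_RGB2HSV).astype(int)[200:370,320]
v=[(i+200,int(x[2])) for i,x in enumerate(h) if abs((x[0]-hue+90)%180-90)<10 and x[1]>80]
mx=max(b for a,b in v);r=[a for a,b in v if b>.72*mx];print('bright rows',r)
n,fa=r[0]-.5,r[-1]+.5
for z in (-18,-15):
    xs=[]
    for row in (n,fa):
        o,d=ray(c,320,row);o=Q.T@(o-p);d=Q.T@d;xs.append((o+d*(z-o[2])/d[2])[0])
    print(z,'near/far x',np.round(xs,1),'centre',np.round(np.mean(xs),1))
print('force',c['s']['finger_force']);to((653.2,-6.4+3,140))
E
python3 hand.py 25
```

```text
bright rows [230, 231, 232, 233, 234, 335, 336, 337, 338]
-18 near/far x [ 31.3 -27.4] centre 2.0
-15 near/far x [ 30.  -30.2] centre -0.1
force 37.21565645188093
pos [425.5 276.9  13.1] turn [ 0.15 -0.12 -0.16] shift [-279.4  228.8 -126.9] t 10.9 open 0.702 F [-0.3 -1.   4.9]
```

Yellow's in-hand offset is about −0.1 mm. The target TCP is (653,−6.3), with the seat at TCP z≈103.

>>> send_rows(series="0 0 -0.2 0 0 -40 -1;0 0 -0.2 0 0 -90 -1;0 0 -0.2 -20 10 -135 -1;0 0 -0.2 -60 40 -160 -1;0 0 -0.2 -100 75 -160 -1;0 0 -0.2 -140 110 -160 -1;0 0 -0.2 -180 145 -160 -1;0 0 -0.2 -220 180 -160 -1;0 0 -0.2 -260 210 -150 -1;0 0 -0.2 -282.5 227.5 -130 -1;0 0 -0.2 -282.5 227.5 -115 -1;0 0 -0.2 -282.5 227.5 -115 -1;0 0 -0.2 -282.5 227.5 -115 -1;0 0 -0.2 -282.5 227.5 -115 -1")

```text
time_s: 12.3
tool_pos: [651.3, -4.2, 127.7]
ee_rot: [0.706, 0.709, 0.001, 0.0]
contact_force: [1.0, -0.8, -0.6]
opening: 0.7
finger_force: 38.6
```

```bash
python3 -c "
from h import *
to((653.2,-6.4,103))"
```

```text
pos [651.3  -4.2 127.7] turn [ 0.11 -0.1   0.24] shift [-2.2  1.9 24.7] t 12.3 open 0.7 F [ 1.  -0.8 -0.6]
```

>>> send_rows(series="0 0 0 -2 1.9 0 -1;0 0 0 -2 1.9 8 -1;0 0 0 -2 1.9 14 -1;0 0 0 -2 1.9 18 -1;0 0 0 -2 1.9 21 -1;0 0 0 -2 1.9 23 -1;0 0 0 -2 1.9 24 -1;0 0 0 -2 1.9 24 -1")

```text
time_s: 13.1
tool_pos: [652.8, -8.5, 103.2]
ee_rot: [0.707, 0.708, 0.0, -0.0]
contact_force: [-2.4, 1.7, 4.2]
opening: 0.699
finger_force: 39.0
```

```bash
python3 -c "
from h import *
to((653.2,-6.4,103))"
```

```text
pos [652.8  -8.5 103.2] turn [ 0.01 -0.05  0.06] shift [2.1 0.4 0.2] t 13.1 open 0.699 F [-2.4  1.7  4.2]
```

Height reached with small forces. Release and view.

>>> send_rows(series="0 0 0 0 0 0 1;0 0 0 0 0 0 1;0 0 0 0 0 0 1;0 0 0 0 0 0 1;0 0 0 0 0 -15 1;0 0 0 0 0 -50 1;0 0 0 -35 0 -90 1;0 0 0 -75 0 -110 1;0 0 0 -75 0 -110 1;0 0 0 -75 0 -110 1;0 0 0 -75 0 -110 1")

```text
time_s: 14.2
tool_pos: [652.9, -82.6, 212.3]
ee_rot: [0.706, 0.708, 0.0, -0.001]
contact_force: [-0.0, 0.3, 0.2]
opening: 0.999
finger_force: 0.0
```

```bash
python3 seat.py 25 118 y.png; python3 -c "
from h import *
to((433,-155,200))"
```

```text
wrist [318.9 112.6] [81.  82.4] [652.1  -7.9 118. ] top [339.1 144. ] [652.8  -9.9 118. ]
114.0 diam 59.9
118.0 diam 58.8
122.0 diam 57.8
pos [652.8 -81.7 211.5] turn [-0.08 -0.09  0.19] shift [ -72.5 -220.    11.7] t 14.3 open 1.0 F [0.6 0.9 0.6]
```

View pics/y.png

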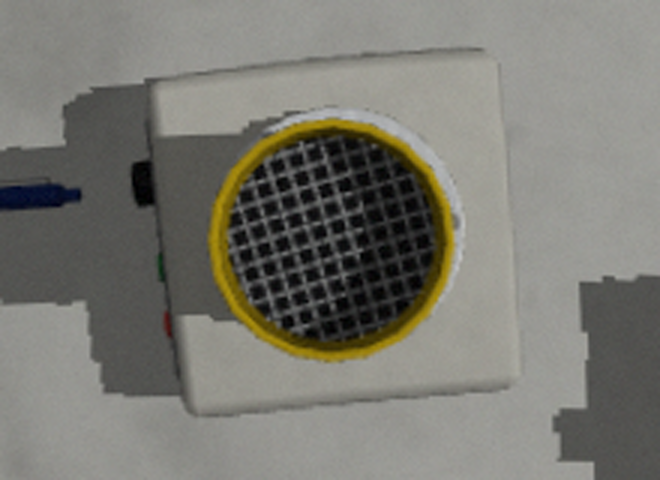

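Yellow is level and seated, about 1.5 mm off blue. Now red.

>>> send_rows(series="0 0 0 -73 -220 12 1;0 0 0 -73 -220 12 1;0 0 0 -73 -220 12 1;0 0 0 -73 -220 12 1;0 0 0 -73 -220 12 1;0 0 0 -73 -220 12 1;0 0 0 -73 -220 12 1;0 0 0 -73 -220 12 1;0 0 0 -73 -220 12 1")

```text
time_s: 15.2
tool_pos: [434.3, -156.1, 200.3]
ee_rot: [0.706, 0.708, -0.0, 0.0]
contact_force: [-0.0, 0.2, -0.9]
opening: 0.999
finger_force: 0.0
```

```bash
python3 obs.py 433 -77 0
```

```text
[317.  103.6] [60.5 62. ] [431.4 -74.6  28. ]
top [432.9 -77.   24. ] two-view (array([432.61193822, -75.21601884,  39.25368578]), np.float64(2.403793596155391))
pos [ 433.9 -156.6  200.2] turn [-0.02  0.04  0.14] shift [ 82.1  -2.2 191.1] t 15.3 open 1.0 F [-0.1 -0.2  0.6]
```

>>> send_rows(series="0 0 0 40 -1.7 30 1;0 0 0 80 -1.7 60 1;0 0 0 80 -1.7 100 1;0 0 0 80 -1.7 140 1;0 0 0 80 -1.7 172 1;0 0 0 80 -1.7 189 1;0 0 0 80 -1.7 189 1;0 0 0 80 -1.7 189 1;0 0 0 80 -1.7 189 -1;0 0 0 80 -1.7 189 -1;0 0 0 80 -1.7 189 -1;0 0 0 80 -1.7 189 -1;0 0 0 80 -1.7 189 -1;0 0 0 80 -1.7 189 -1;0 0 0 80 -1.7 189 -1")

```text
time_s: 16.8
tool_pos: [432.6, -77.2, 12.9]
ee_rot: [0.707, 0.707, 0.001, 0.001]
contact_force: [-0.8, -0.5, 5.9]
opening: 0.693
finger_force: 37.0
```

```bash
python3 hand.py 0
```

```text
bright rows [227, 228, 229, 230, 231, 333, 334, 335]
-18 near/far x [ 32.6 -25.3] centre 3.6
-15 near/far x [ 31.4 -28.1] centre 1.7
force 37.03282993286848
pos [432.6 -77.2  12.9] turn [ 0.19 -0.02  0.06] shift [  73.6  221.1 -126.4] t 16.85 open 0.69 F [-1.5  0.7  5.5]
```

>>> send_rows(series="0 0 0 0 0 -40 -1;0 0 0 0 0 -90 -1;0 0 0 5 15 -135 -1;0 0 0 20 55 -170 -1;0 0 0 35 100 -175 -1;0 0 0 50 145 -175 -1;0 0 0 60 190 -165 -1;0 0 0 68 220 -150 -1;0 0 0 68 220 -136 -1;0 0 0 68 220 -136 -1;0 0 0 68 220 -136 -1;0 0 0 68 220 -136 -1")

```text
time_s: 18.05
tool_pos: [650.8, -9.9, 149.0]
ee_rot: [0.707, 0.707, 0.001, 0.001]
contact_force: [0.8, 0.0, 0.6]
opening: 0.687
finger_force: 38.5
```

```bash
python3 -c "
from h import *
to((652.6,-9,125))"
```

```text
pos [650.8  -9.9 149. ] turn [ 0.11 -0.   -0.04] shift [ 0.9  1.8 24.1] t 18.05 open 0.687 F [0.8 0.  0.6]
```

>>> send_rows(series="0 0 0 1 1.8 0 -1;0 0 0 1 1.8 8 -1;0 0 0 1 1.8 14 -1;0 0 0 1 1.8 18 -1;0 0 0 1 1.8 21 -1;0 0 0 1 1.8 23 -1;0 0 0 1 1.8 23.5 -1;0 0 0 1 1.8 23.5 -1")

```text
time_s: 18.85
tool_pos: [653.0, -8.5, 125.0]
ee_rot: [0.707, 0.707, 0.0, 0.0]
contact_force: [-3.0, -0.1, 5.8]
opening: 0.691
finger_force: 39.0
```

```bash
python3 -c "
from h import *
to((652.6,-9,125))"
```

```text
pos [653.   -8.5 125. ] turn [0.03 0.02 0.02] shift [-0.5 -0.4 -0. ] t 18.85 open 0.691 F [-3.  -0.1  5.8]
```

>>> send_rows(series="0 0 0 0 0 0 1;0 0 0 0 0 0 1;0 0 0 0 0 0 1;0 0 0 0 0 0 1;0 0 0 0 0 -15 1;0 0 0 0 0 -50 1;0 0 0 -35 0 -90 1;0 0 0 -75 0 -100 1;0 0 0 -75 0 -100 1;0 0 0 -75 0 -100 1;0 0 0 -75 0 -100 1")

```text
time_s: 19.95
tool_pos: [653.1, -81.3, 223.7]
ee_rot: [0.706, 0.708, 0.001, -0.001]
contact_force: [0.4, 0.5, -0.2]
opening: 1.002
finger_force: 0.0
```

```bash
python3 seat.py 0 140 r.png; python3 -c "
from h import *
to((616,-405,180))"
```

```text
wrist [313.3 116. ] [ 83.8 104.1] [648.4  -8.7 140. ] top [338.5 142.7] [652.8  -8.  140. ]
136.0 diam 59.2
140.0 diam 58.2
144.0 diam 57.1
pos [653.  -80.6 223.1] turn [-0.07 -0.09  0.21] shift [-324.4  -38.1   42.6] t 20.05 open 0.994 F [ 0.6  0.3 -0.1]
```

View pics/r.png

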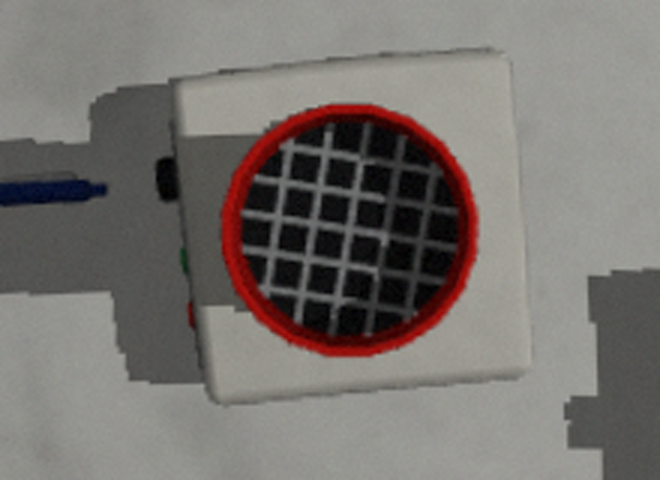

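Red sits round and level at about pixel (320,113), in line with the stack; the blob fit had caught the shaker's red button. Now the lid.

>>> send_rows(series="0 0 0 -324 -38 42 1;0 0 0 -324 -38 42 1;0 0 0 -324 -38 42 1;0 0 0 -324 -38 42 1;0 0 0 -324 -38 42 1;0 0 0 -324 -38 42 1;0 0 0 -324 -38 42 1;0 0 0 -324 -38 42 1;0 0 0 -324 -38 42 1;0 0 0 -324 -38 42 1;0 0 0 -324 -38 42 1;0 0 0 -324 -38 42 1")

```text
time_s: 21.25
tool_pos: [616.5, -404.9, 182.2]
ee_rot: [0.706, 0.708, 0.001, 0.0]
contact_force: [-1.2, 0.1, 0.2]
opening: 0.998
finger_force: 0.0
```

```bash
cat > lid.py <<'E'
from h import *
from pan import dark
c=grab('wrist');save(c,'l.png');u=proj(c,(616,-331,30));print(u)
e=dark(c,(616,-331),33,30,60);print(e,onz(c,*e[0],35).round(1))
to(onz(c,*e[0],35)*[1,1,0]+[0,0,25])
E
python3 lid.py
```

```text
(np.float64(319.2493015339762), np.float64(111.92665926841052))
((318.2063903808594, 108.31216430664062), (18.400400161743164, 18.58976936340332), 150.45425415039062) [ 615.1 -327.6   35. ]
pos [ 616.2 -405.4  182.2] turn [ 0.04 -0.02  0.18] shift [ 77.7  -1.  157.2] t 21.3 open 1.0 F [0.5 0.4 0. ]
```

View pics/l.png

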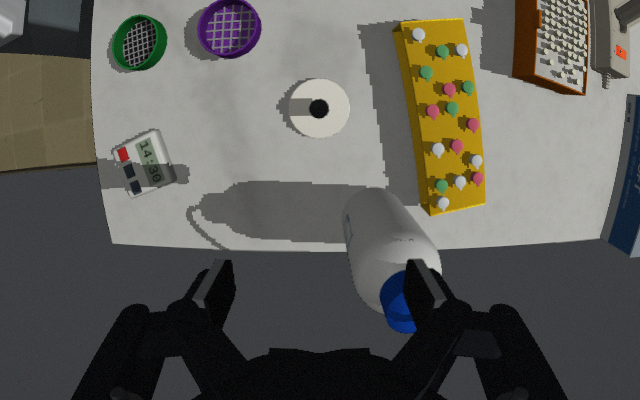

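The knob is at pixel (318,108) and the lid lies flat. I go above it for a second view, and keep clear of the bottle at (390,270).

>>> send_rows(series="0 0 0 40 -1 0 1;0 0 0 76 -1 40 1;0 0 0 76 -1 82 1;0 0 0 76 -1 82 1;0 0 0 76 -1 82 1;0 0 0 76 -1 82 1")

```text
time_s: 21.9
tool_pos: [615.0, -333.9, 103.0]
ee_rot: [0.707, 0.707, -0.0, 0.003]
contact_force: [0.8, -0.2, 0.3]
opening: 0.997
finger_force: 0.0
```

```bash
python3 -c "
from h import *
c=grab('wrist');u=proj(c,(615.1,-327.6,25));h=cv2.cvtColor(np.asarray(c['frame']),cv2.COLOR_RGB2GRAY).astype(int)
col=int(round(u[0]));r=[i for i in range(int(u[1])-40,int(u[1])+60) if h[i,col]<70];print(u,r)
for z in (27,31,35,39): print(z,'knob far-top y',onz(c,col,r[0]-.5,z).round(1),'near',onz(c,col,r[-1]+.5,z).round(1))
print('disc at base',proj(c,(615.1,-327.6-9,35)),proj(c,(615.1,-327.6+9,35)),proj(c,(615.1,-327.6+9,11)))
to((615.1,-329.3,25))"
```

```text
(np.float64(319.5019773987296), np.float64(209.0054400576733)) [194, 195, 196, 197, 198, 199, 200, 201, 202, 203, 204, 205, 206, 207, 208, 209, 210, 211, 212, 213, 214, 215, 216, 217, 218, 219, 220, 221, 222, 223, 224]
27 knob far-top y [ 615.4 -315.4   27. ] near [ 615.4 -338.8   27. ]
31 knob far-top y [ 615.4 -314.2   31. ] near [ 615.4 -337.2   31. ]
35 knob far-top y [ 615.4 -313.    35. ] near [ 615.4 -335.5   35. ]
39 knob far-top y [ 615.4 -311.8   39. ] near [ 615.4 -333.9   39. ]
disc at base (np.float64(319.5713523168479), np.float64(225.89983724863106)) (np.float64(319.5591852448218), np.float64(201.3942729113909)) (np.float64(319.4130289679559), np.float64(191.55665745265824))
pos [ 615.1 -334.1  103.3] turn [ 0.25  0.26 -0.06] shift [ 5.2 -0.4 78.2] t 21.95 open 1.0 F [ 0.5 -0.4 -0.1]
```

>>> send_rows(series="0 0 0 5 -0.4 30 1;0 0 0 5 -0.4 55 1;0 0 0 5 -0.4 75 1;0 0 0 5 -0.4 78 1;0 0 0 5 -0.4 78 1;0 0 0 5 -0.4 78 -1;0 0 0 5 -0.4 78 -1;0 0 0 5 -0.4 78 -1;0 0 0 5 -0.4 78 -1;0 0 0 5 -0.4 78 -1;0 0 0 5 -0.4 78 -1;0 0 0 5 -0.4 78 -1;0 0 0 5 -0.4 78 -1;0 0 0 5 -0.4 78 -1;0 0 0 5 -0.4 78 -1;0 0 0 5 -0.4 78 -1")

```text
time_s: 23.55
tool_pos: [614.7, -326.1, 22.7]
ee_rot: [0.707, 0.708, 0.0, 0.001]
contact_force: [1.4, 0.4, 5.9]
opening: 0.196
finger_force: 34.5
```

```bash
cat > lh.py <<'E'
from h import *
c=grab('wrist');save(c,'lh.png');Q=Ro.from_quat(c['s']['ee_rot']).as_matrix();p=np.array(c['s']['tool_pos'])
zt=11-25.5
for X in ((30,0,zt+25.5-0+0),):pass
print('ff',c['s']['finger_force']);to((653,-8,200))
E
python3 lh.py
```

```text
ff 34.547937512397766
pos [ 614.7 -326.1   22.8] turn [0.12 0.04 0.06] shift [ 317.9   39.  -177.4] t 23.6 open 0.197 F [ 1.5 -0.4  5.8]
```

View pics/lh.png

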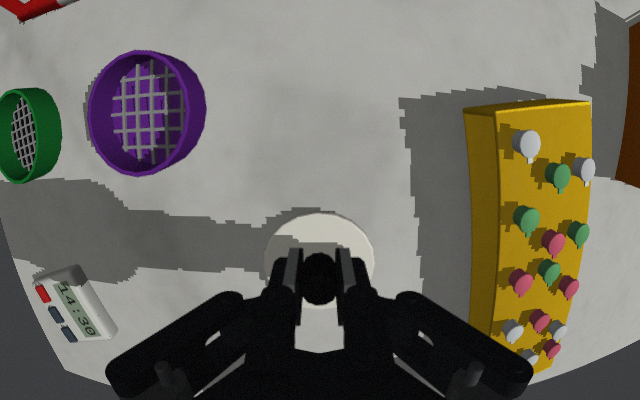

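```bash
python3 -c "
from h import *
c=grab('wrist');Q=Ro.from_quat(c['s']['ee_rot']).as_matrix();p=np.array(c['s']['tool_pos'])
im=np.asarray(c['frame']).astype(int);hs=cv2.cvtColor(np.asarray(c['frame']),cv2.COLOR_RGB2HSV)
def tool(u,z):
    o,d=ray(c,*u);o=Q.T@(o-p);d=Q.T@d;return (o+d*(z-o[2])/d[2]).round(1)
k=im.sum(2);kr=[i for i in range(230,330) if k[i,320]<120];print('knob rows',kr[0],kr[-1])
print('col',[(i,int(k[i,320])) for i in range(200,224,2)])
print('near edge',tool((320,212),p[2]-11),tool((320,212),p[2]-6),'sides',tool((264,262),p[2]-11),tool((375,262),p[2]-11))
print('knob near base',tool((320,kr[0]-.5),p[2]-35),tool((320,kr[-1]+.5),p[2]-35))"
```

```text
knob rows 253 303
col [(200, 459), (202, 457), (204, 459), (206, 454), (208, 360), (210, 339), (212, 269), (214, 533), (216, 570), (218, 568), (220, 567), (222, 572)]
near edge [28.1 -0.  11.8] [26.3  0.  16.8] sides [ -0.4 -29.9  11.8] [-0.4 29.5 11.8]
knob near base [ 18.   -0.  -12.2] [ -9.6  -0.  -12.2]
```

>>> send_rows(series="0 0 0 0 0 -40 -1;0 0 0 0 0 -90 -1;0 0 0 20 2 -130 -1;0 0 0 60 7 -160 -1;0 0 0 105 13 -177 -1;0 0 0 150 19 -177 -1;0 0 0 195 25 -177 -1;0 0 0 240 31 -177 -1;0 0 0 285 36 -172 -1;0 0 0 321 38 -165 -1;0 0 0 321 38 -159 -1;0 0 0 321 38 -159 -1;0 0 0 321 38 -159 -1;0 0 0 321 38 -159 -1")

```text
time_s: 25.05
tool_pos: [651.2, -7.8, 181.0]
ee_rot: [0.708, 0.706, -0.001, 0.001]
contact_force: [-0.0, 0.4, -0.5]
opening: 0.198
finger_force: 34.3
```

```bash
python3 -c "
from h import *
print(manip.state()['finger_force'])
to((653,-4.6,157))"
```

```text
34.28619861602783
pos [651.2  -7.8 181. ] turn [-0.01  0.09 -0.18] shift [ 3.3  1.8 24. ] t 25.05 open 0.198 F [-0.   0.4 -0.5]
```

>>> send_rows(series="0 0 0 3 1.8 0 -1;0 0 0 3 1.8 8 -1;0 0 0 3 1.8 14 -1;0 0 0 3 1.8 18 -1;0 0 0 3 1.8 21 -1;0 0 0 3 1.8 23 -1;0 0 0 3 1.8 23.5 -1;0 0 0 3 1.8 23.5 -1")

```text
time_s: 25.85
tool_pos: [653.3, -2.4, 157.4]
ee_rot: [0.707, 0.707, -0.0, 0.0]
contact_force: [-0.1, -1.4, 0.2]
opening: 0.195
finger_force: 34.3
```

```bash
python3 -c "
from h import *
to((653,-4.6,157))"
```

```text
pos [653.3  -2.4 157.4] turn [0.01 0.04 0.02] shift [-2.2 -0.3  0.4] t 25.85 open 0.195 F [-0.1 -1.4  0.2]
```

>>> send_rows(series="0 0 0 -1.5 0 0.5 -1;0 0 0 -1.5 0 0.5 -1;0 0 0 -1.5 0 0.5 0;0 0 0 -1.5 0 0.5 0.3;0 0 0 -1.5 0 0.5 0.3;0 0 0 -1.5 0 0.5 0.3;0 0 0 -1.5 0 -20 0.3;0 0 0 -1.5 0 -60 0.3;0 0 0 -40 0 -85 0.5;0 0 0 -80 0 -85 0.5;0 0 0 -110 0 -85 1;0 0 0 -110 0 -85 1;0 0 0 -110 0 -85 1")

```text
time_s: 27.15
tool_pos: [653.2, -113.0, 242.4]
ee_rot: [0.708, 0.707, 0.0, -0.0]
contact_force: [-1.0, 0.7, 0.2]
opening: 1.0
finger_force: 0.0
```

```bash
python3 -c "
from h import *
from pan import dark
to((653,-4.6,157))
c=grab('wrist');s=grab('scene')
a=np.asarray(c['frame'])[0:200,220:420];b=np.asarray(s['frame'])[130:210,260:340]
print(proj(c,(653,-7,145)),proj(s,(653,-8,100)))
e=dark(c,(653,-7),169,28,60);print('knob',e,onz(c,*e[0],169).round(1))
cv2.imwrite('pics/fin.png',np.hstack([cv2.resize(x,(400,400),interpolation=cv2.INTER_CUBIC) for x in (a,b)])[...,::-1])"
```

```text
pos [ 653.2 -113.   242.4] turn [ 0.01 -0.02 -0.09] shift [108.3  -0.4  85.4] t 27.15 open 1.0 F [-1.   0.7  0.2]
(np.float64(319.24091384055873), np.float64(70.34198307740468)) (np.float64(297.52987391679966), np.float64(159.9119125048877))
knob ((318.428955078125, 64.84507751464844), (26.969768524169922, 27.361331939697266), 1.8157637119293213) [652.5  -6.  169. ]
```

View pics/fin.png

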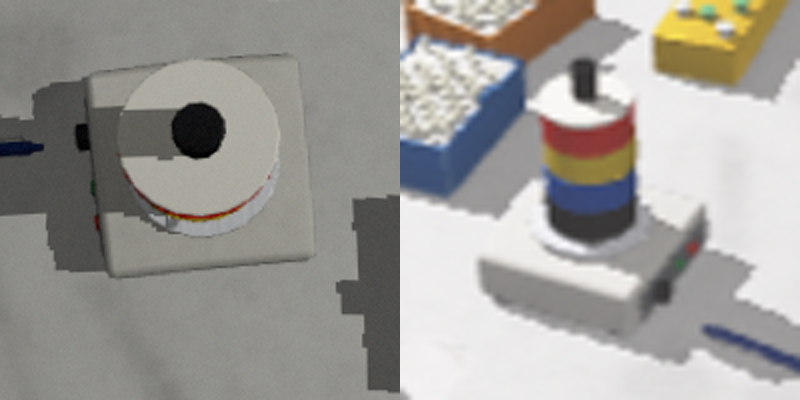

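The pictures show the stack black–blue–yellow–red–white with the knob at (198,130) in the left half. In the scene half the lid's left edge (527,108) looks wide, so I check seating and tilt numerically.

```bash
python3 -c "
from h import *
from scipy.optimize import least_squares
c=grab('wrist');im=np.asarray(c['frame']);u=proj(c,(653,-6,145))
h=cv2.cvtColor(im,cv2.COLOR_RGB2HSV).astype(int);g=im.sum(2)
# radial edge: print profile along row through the centre
v=int(u[1]);print('row',v,[(x,int(im[v,x].sum())) for x in list(range(272,288))+list(range(352,368))])
s=grab('scene');S=np.asarray(s['frame']).astype(int)
for r in (146,148,150,152,154,156,160): print(r,[int(S[r,x].sum()/3) for x in range(360-260+160,392-0-80)] if 0 else [int(x) for x in S[r,280:312].sum(1)//3])
for n,X in (('lid L',(653,-8,145)),('lid top knob',(653,-8,169)),('disc bottom',(653,-8,140))): print(n,np.round(proj(s,X),1))
R=np.array(s['R']);ax=R[0]*30;print('lid sides',[np.round(proj(s,np.array([653,-8,142])+k*ax),1) for k in(-1,1)],'red sides',[np.round(proj(s,np.array([653,-8,129])+k*ax),1) for k in(-1,1)])
"
```

```text
row 73 [(272, 242), (273, 241), (274, 240), (275, 235), (276, 233), (277, 227), (278, 261), (279, 272), (280, 278), (281, 274), (282, 269), (283, 275), (284, 279), (285, 274), (286, 277), (287, 278), (352, 505), (353, 505), (354, 501), (355, 502), (356, 499), (357, 507), (358, 522), (359, 487), (360, 456), (361, 448), (362, 456), (363, 442), (364, 439), (365, 444), (366, 441), (367, 438)]
146 [125, 87, 83, 83, 90, 131, 151, 151, 158, 201, 239, 246, 246, 232, 148, 54, 54, 53, 53, 171, 237, 246, 246, 246, 243, 237, 236, 236, 236, 236, 235, 234]
148 [85, 83, 82, 82, 88, 132, 150, 177, 234, 246, 246, 246, 247, 235, 155, 54, 55, 56, 55, 162, 231, 241, 244, 246, 246, 246, 239, 234, 236, 236, 236, 236]
150 [82, 82, 82, 79, 80, 200, 234, 234, 243, 246, 247, 246, 246, 246, 234, 180, 137, 120, 113, 147, 166, 166, 166, 166, 223, 232, 187, 216, 236, 237, 236, 236]
152 [82, 81, 80, 81, 105, 137, 149, 175, 222, 239, 245, 246, 246, 246, 246, 246, 246, 246, 246, 224, 187, 186, 179, 169, 160, 122, 133, 217, 236, 236, 237, 236]
154 [81, 81, 105, 135, 149, 150, 151, 144, 116, 92, 111, 159, 196, 222, 228, 230, 231, 230, 222, 207, 185, 160, 130, 98, 82, 81, 125, 213, 236, 236, 236, 236]
156 [92, 130, 148, 150, 152, 152, 153, 153, 125, 89, 84, 81, 80, 82, 83, 82, 83, 82, 83, 85, 84, 85, 84, 84, 82, 80, 83, 204, 235, 236, 236, 236]
160 [151, 151, 153, 154, 152, 152, 153, 153, 147, 131, 111, 96, 88, 85, 85, 85, 85, 84, 87, 87, 86, 89, 96, 103, 107, 107, 104, 173, 226, 236, 235, 235]
lid L [296.8 148.2]
lid top knob [296.4 141.8]
disc bottom [296.9 149.5]
lid sides [array([287.4, 149. ]), array([306.4, 149. ])] red sides [array([287.6, 152.4]), array([306.5, 152.4])]
```

```bash
python3 -c "
from h import *
c=grab('wrist');im=np.asarray(c['frame']).astype(int)
print('top',[(r,im[r,318].tolist()) for r in range(25,34)])
print('bot',[(r,im[r,318].tolist()) for r in range(102,120)])
for y0 in (-8,-6,-4): print(y0,[round(float(proj(c,(652.5,y0+a,z))[1]),1) for a,z in ((30,145),(-30,145),(-30,140),(0,169),(-30,140),(-30,118),(-30,96),(-30,74))])
s=grab('scene');S=np.asarray(s['frame']).astype(int)
for r in range(147,154): print(r,S[r,282:292].tolist())
"
```

```text
top [(25, [140, 142, 137]), (26, [140, 141, 135]), (27, [139, 138, 135]), (28, [140, 140, 135]), (29, [138, 137, 133]), (30, [139, 139, 133]), (31, [138, 138, 133]), (32, [136, 135, 130]), (33, [102, 102, 96])]
bot [(102, [169, 170, 160]), (103, [171, 169, 159]), (104, [168, 167, 157]), (105, [169, 167, 158]), (106, [168, 167, 157]), (107, [170, 167, 159]), (108, [169, 167, 158]), (109, [169, 167, 158]), (110, [169, 168, 157]), (111, [162, 162, 152]), (112, [136, 104, 99]), (113, [118, 57, 17]), (114, [124, 100, 37]), (115, [146, 140, 102]), (116, [160, 163, 163]), (117, [164, 164, 165]), (118, [161, 163, 165]), (119, [161, 163, 165])]
-8 [36.9, 116.6, 116.4, 72.8, 116.4, 115.5, 114.8, 114.1]
-6 [34.3, 113.9, 113.8, 69.8, 113.8, 113.1, 112.5, 112.1]
-4 [31.7, 111.2, 111.1, 66.9, 111.1, 110.7, 110.3, 110.0]
147 [[61, 79, 113], [59, 77, 110], [69, 86, 114], [128, 131, 138], [152, 150, 150], [155, 153, 152], [204, 201, 198], [242, 241, 237], [248, 247, 245], [248, 247, 245]]
148 [[60, 77, 111], [61, 78, 110], [69, 85, 113], [128, 130, 137], [152, 149, 150], [180, 178, 176], [237, 235, 2
[... 204 characters left out ...]
5], [248, 247, 245]]
150 [[59, 76, 108], [61, 76, 108], [58, 74, 104], [199, 198, 202], [235, 234, 234], [236, 235, 233], [245, 243, 241], [248, 247, 245], [249, 247, 245], [248, 247, 245]]
151 [[60, 76, 107], [61, 77, 107], [64, 78, 106], [189, 189, 193], [227, 227, 226], [241, 240, 239], [247, 246, 244], [248, 246, 244], [248, 247, 244], [248, 247, 245]]
152 [[60, 77, 107], [64, 79, 107], [93, 103, 120], [134, 136, 140], [151, 150, 150], [180, 174, 174], [226, 222, 219], [243, 240, 237], [247, 245, 243], [248, 247, 244]]
153 [[66, 79, 108], [93, 103, 121], [136, 137, 141], [151, 150, 149], [151, 150, 150], [156, 136, 136], [155, 107, 105], [194, 172, 169], [232, 228, 225], [243, 241, 238]]
```

```bash
python3 -c "
from h import *
c=grab('wrist');im=np.asarray(c['frame']).astype(int)
for col in (305,318,335): print(col,[(r,int(im[r,col].sum()/3)) for r in list(range(24,90))+list(range(106,116))])
"
```

```text
305 [(24, 138), (25, 139), (26, 139), (27, 141), (28, 142), (29, 142), (30, 142), (31, 140), (32, 141), (33, 111), (34, 116), (35, 135), (36, 160), (37, 166), (38, 168), (39, 170), (40, 170), (41, 170), (42, 169), (43, 168), (44, 168), (45, 167), (46, 166), (47, 167), (48, 170), (49, 167), (50, 166), (51, 168), (52, 170), (53, 168), (54, 166), (55, 166), (56, 168), (57, 167), (58, 116), (59, 94), (60, 89), (61, 92), (62, 92), (63, 86), (64, 82), (65, 76), (66, 78), (67, 76), (68, 73), (69, 75), (70, 73), (71, 76), (72, 77), (73, 81), (74, 88), (75, 93), (76, 89), (77, 90), (78, 90), (79, 92), (80, 91), (81, 88), (82, 92), (83, 92), (84, 141), (85, 162), (86, 164), (87, 167), (88, 165), (89, 167), (106, 163), (107, 164), (108, 147), (109, 82), (110, 48), (111, 71), (112, 91), (113, 106), (114, 103), (115, 100)]
318 [(24, 135), (25, 139), (26, 138), (27, 136), (28, 136), (29, 139), (30, 137), (31, 140), (32, 100), (33, 161), (34, 166), (35, 167), (36, 167), (37, 170), (38, 168), (39, 169), (40, 169), (41, 168), (42, 167), (43, 168), (44, 167), (45, 166), (46, 171), (47, 169), (48, 168)
[... 688 characters left out ...]
37, 166), (38, 171), (39, 167), (40, 168), (41, 168), (42, 170), (43, 170), (44, 168), (45, 169), (46, 167), (47, 168), (48, 168), (49, 169), (50, 169), (51, 167), (52, 169), (53, 166), (54, 167), (55, 168), (56, 167), (57, 168), (58, 170), (59, 167), (60, 170), (61, 168), (62, 165), (63, 169), (64, 167), (65, 169), (66, 170), (67, 166), (68, 166), (69, 164), (70, 168), (71, 165), (72, 167), (73, 166), (74, 168), (75, 167), (76, 166), (77, 168), (78, 165), (79, 168), (80, 167), (81, 166), (82, 169), (83, 167), (84, 168), (85, 166), (86, 166), (87, 168), (88, 165), (89, 168), (106, 165), (107, 157), (108, 100), (109, 72), (110, 139), (111, 161), (112, 160), (113, 160), (114, 157), (115, 158)]
```

The lid's centre is consistent. I take one view with the camera straight overhead: the knob must be concentric with the disc if it is level.

>>> send_rows(series="0 0 0 27 0 0 1;0 0 0 27 0 0 1;0 0 0 27 0 0 1;0 0 0 27 0 0 1;0 0 0 27 0 0 1;0 0 0 27 0 0 1")

```text
time_s: 28.1
tool_pos: [653.2, -86.0, 242.4]
ee_rot: [0.707, 0.707, -0.0, 0.0]
contact_force: [-0.7, 1.0, -0.8]
opening: 1.002
finger_force: 0.0
```

```bash
python3 -c "
from h import *
c=grab('wrist');im=np.asarray(c['frame']).astype(int);g=im.sum(2)/3
o,_=ray(c,320,200);print('cam',o.round(1))
u=proj(c,(652.5,-6,145));col=int(round(u[0]));print(u,g[int(u[1]),col])
v=int(u[1])
P=g[:,col];print('up',[(r,int(P[r])) for r in range(v-48,v-32)]);print('dn',[(r,int(P[r])) for r in range(v+32,v+48)])
k=[r for r in range(v-30,v+30) if P[r]<55];print('knob rows',k[0],k[-1])
kc=[x for x in range(col-30,col+30) if g[v,x]<55];print('knob cols',kc[0],kc[-1]);print('R',[(x,int(g[v-3,x])) for x in range(col+34,col+46)],'L',[(x,int(g[v-20,x])) for x in range(col-46,col-28)],'R2',[(x,int(g[v-20,x])) for x in range(col+28,col+46)])
for y0 in (-8,-6): print(y0,[round(float(proj(c,(652.5,y0+a,z))[1]),1) for a,z in ((30,145),(-30,145),(9,169),(-9,169))])
"
```

```text
cam [652.9  -6.3 374.8]
(np.float64(318.7210832965731), np.float64(105.00759233898582)) 12.333333333333334
up [(57, 146), (58, 145), (59, 148), (60, 149), (61, 147), (62, 144), (63, 143), (64, 125), (65, 164), (66, 169), (67, 168), (68, 168), (69, 168), (70, 167), (71, 167), (72, 167)]
dn [(137, 162), (138, 161), (139, 163), (140, 163), (141, 163), (142, 159), (143, 125), (144, 117), (145, 140), (146, 139), (147, 141), (148, 140), (149, 142), (150, 139), (151, 140), (152, 140)]
knob rows 91 116
knob cols 306 331
R [(353, 168), (354, 166), (355, 166), (356, 166), (357, 170), (358, 171), (359, 173), (360, 155), (361, 147), (362, 148), (363, 147), (364, 148)] L [(273, 77), (274, 80), (275, 77), (276, 79), (277, 76), (278, 76), (279, 78), (280, 77), (281, 74), (282, 75), (283, 99), (284, 139), (285, 162), (286, 165), (287, 164), (288, 164), (289, 165), (290, 166)] R2 [(347, 167), (348, 167), (349, 166), (350, 164), (351, 167), (352, 167), (353, 174), (354, 169), (355, 150), (356, 150), (357, 147), (358, 146), (359, 148), (360, 147), (361, 148), (362, 149), (363, 149), (364, 149)]
-8 [67.5, 147.9, 94.4, 121.5]
-6 [64.8, 145.2, 91.4, 118.5]
```

Knob and disc are concentric to within about half a pixel (rows 103.75 and 103.75, columns 318.5 and 319.2). The lid is level and seated, and the arm is clear, so I hand in.

```bash
python3 -c "
from station import manip
print(manip.sign_off())"
```

```text
the job is handed in; nothing more can be done
None
```

I built the stack on the pan (blue, yellow, red, then the white lid) and handed it in after about 28 s of robot time. My last measurements showed it level and in line within about 2 mm, but the hand-in returned no verdict.

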